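Catch the falling lid of the gouge case and lower it shut

TASK

The lid of the wooden gouge case leans open, back past upright. With your fingers tip it forward past upright so that it starts to fall, catch it on your fingers from below, under its front tab, well before it is down, and lower it on them slowly and gently until it is fully shut, never letting it drop or slap and never gripping or pressing it hard. Then draw the fingers away; do not shove or lift the case, and leave everything else on the bench where it stands.

Things in the scene. Friction and masses are not known exactly. Their poses are not given: they have to be found in the camera images.
- case: open wooden case for lino gouges, 110 (own x) x 160 (own y) x 80 mm high, standing on the bench, 3 kg, loose. Origin: centre of its underside. Own +x points from its front wall to its hinged rear wall (roughly to the robot's left, turned up to about 0.4 rad either way), own z up; so the lid falls shut toward the robot's right. Three gouges are fixed inside and stay below the rim.
- case_lid: the wooden lid, 8 mm thick, 162 mm wide, about 0.3 kg. Origin: on the hinge axis, which is the rear top edge of the case. In the lid's own frame the panel reaches from x = 0 to x = -111 mm and z = 0 (underside) to 8 mm; a steel pull tab 90 mm wide (own y +-45 mm) and 6 mm thick (z = 1 to 7 mm) goes on to x = -136 mm, so that with the lid shut it stands 26 mm out past the front wall, its underside 81 mm above the bench.
- tab_edge (a point): middle of the free front edge of the lid's pull tab, half-way through its thickness; 136 mm from the hinge axis
- hinge_mid (a point): middle of the hinge axis: 55 mm behind the case's origin along its own x, 80 mm above the bench
- lid_hinge (a joint): lid angle in rad: 0 = shut on the rim, 1.57 = upright, 1.8 = leaning back against its stop, where it starts. It turns about the case's own +y. It has no catch or spring: past upright to either side it falls by its own weight, slowed by a greasy hinge (0.2 N m s/rad): at angle q it falls shut at roughly 0.9 cos(q) rad/s, so from 1.45 it needs about 2 s to reach 0.6 and 3 s to slap shut.
- sanding_block: bystander, not part of the work: brown cork sanding block, 42x72x30 mm, left of the case. Origin: centre of its underside.
- masking_tape: bystander, not part of the work: roll of masking tape lying flat, 96 mm across, 25 mm high, right of the case. Origin: centre of its underside.
- brayer_small: bystander, not part of the work: small ink roller with a black handle, 187x77x50 mm, to the left. Origin: centre of its underside.
- ink_tin_red: bystander, not part of the work: round ink tin, 70 mm across, 40 mm high, behind the case. Origin: centre of its underside.
- brush_flat: bystander, not part of the work: flat brush with a wooden handle, 242x26x10 mm, to the left of the case. Origin: centre of its underside.
- solvent_jar: bystander, not part of the work: squat jar, 68 mm across, 41 mm high, behind the case to the right. Origin: centre of its underside.

How it is judged:
On the way, in this order (a step that is already met when the one before it is completed fails the run):
1. the lid has been tipped forward past upright (value of joint lid_hinge below 1.5 rad), for 0.02 s.
2. the fingers carry the half-fallen lid (lid angle between 0.2 and 1.0 rad, fingers pressing on it) (value of joint lid_hinge between 0.2 and 1 rad and contact force between the fingers and case_lid above 0.3 N), for 0.4 s.
3. the fingers still carry the lid just before it is shut (lid angle below 0.15 rad) (value of joint lid_hinge between 0.02 and 0.15 rad and contact force between the fingers and case_lid above 0.3 N), for 0.06 s.
At the end, for the whole second after the job is handed in: the lid is shut (angle under 0.02 rad) and at rest, the case standing level within 20 mm of where it stood, and the robot clear of everything (value of joint lid_hinge below 0.02 rad and distance of case from where it was at the start of the episode below 0.02 m and angle between case's own z axis and vertical below 0.03 rad and linear speed of case below 0.01 m/s and angular speed of case_lid below 0.05 rad/s); the robot touches nothing.
It fails at once if the lid dropped or slapped down: closing faster than 0.5 rad/s in the last stretch (angle below 0.5 rad, except the last 0.04 rad) (value of joint lid_hinge between 0.04 and 0.5 rad and velocity of joint lid_hinge below -0.5 rad/s).
It fails at once if the lid was thrown: closing faster than 2.5 rad/s (velocity of joint lid_hinge below -2.5 rad/s).
It fails at once if the lid was squeezed or pressed hard (over 18 N) (contact force between the fingers and case_lid above 18 N).
It fails at once if the case was lifted, tipped or shoved more than 25 mm (distance of case from where it was at the start of the episode above 0.025 m or angle between case's own z axis and vertical above 0.08 rad).
It fails at once if a bystander was moved more than 30 mm (distance of any of sanding_block, masking_tape, brayer_small, ink_tin_red, brush_flat, solvent_jar from where it was at the start of the episode above 0.03 m).
It also fails if it takes over 48 s, if anything falls off the work surface, if the arm or the gripper's body presses on something with over 40 N, if the wrist force passes 120 N, or if a joint passes its speed limit or range.

ROBOT

A 6-joint arm with a two-finger parallel gripper is mounted at the origin on a cart in front of the work surface, level with it; the furniture and walls round the work are solid. World frame = base frame: x ahead of the robot, y to its left, z up, the work surface at z = 0. Lengths are in m, angles in rad, forces in N, time in s.
With the tool pointing down it reaches from about 0.375 to 0.975 m from the base axis. Payload 3.8 kg.
Tool frame: the origin (TCP) lies midway between the tips of the shut fingers; the grasp point (between the pads) lies 19 mm behind it; z points along the fingers, y is the direction in which the jaws open and shut (so a half turn about z gives the same grasp; the last joint's range is limited). The gripper opens to 85 mm and grips with 20 to 120 N. Pads are 22 mm wide; open, the fingers measure 114 mm over their backs; the gripper's body (76 mm by 85 mm) begins 54 mm behind the grasp point. The pads swing forward as they close: fully open they stand 13 mm farther back than shut.
Start: joints at [1.25, 0.264, 1.604, -0, 1.274, -0.037], TCP at [0.189, 0.648, 0.231] pointing down, gripper open.
Joint ranges: [-2.63, 2.63], [-0.94, 2.18], [0.31, 2.57], [-1.31, 4.45], [0, 2.66], [-2.55, 2.55]. Speed limits (rad/s): [2.57, 2.57, 3.14, 3.14, 3.14, 3.14].

INTERFACE

Orientations are given as a rotation vector (axis times angle).
In Python, from workcell import bot gives the robot as it stands.
- The arm moves only by the shell command python3 -m inch 'ROWS' [FORCE]. ROWS is JSON, a list of rows, each an object of numbers: "dx", "dy", "dz": the shift along the tool's x, y, z in m; "ax", "ay", "az": the turn, a rotation vector about the tool's x, y, z in degrees; "fingers": the opening, from -1 (shut) to 1 (fully open). A call has 1 to 20 rows; each row is the pose to reach, as a shift and turn from the pose measured when the call began, along the tool's axes at that moment; what a row does not reach only later rows make up. A row lasts 1/8 s, in which the tool goes at most 62.5 mm and 10.7 degrees, less where a joint would pass 70% of its speed; a pose out of reach is approached as far as the arm can. A call with a gripper value outside its range is refused whole. The fingers move at their own pace and stop on an object; FORCE is the grip in N (left out, the last holds). Time passes only in rows, so rows that repeat a pose let the fingers close. It gives the time, the measured TCP pose, the force and the opening at its end, in the units of the state.
- bot.read_state(): the state, without advancing time (a new reading comes with each control period).
- bot.read_camera(name): name is "scene" or "top" or "wrist"; returns (picture, depth): 400x640x3 uint8, blue, green, red; 400x640 float32, m along the optical axis (not along the pixel's ray), 0 where there is no reading.
- bot.get_calibration(name): a dict with "intrinsics" (3x3 intrinsics, pixels), "view" (4x4, takes a point from world to camera coordinates). Camera axes: x right, y down, z forward; pixel columns grow to the right and rows downward; lengths in m; the calibration is good to about 2 mm. A picture is of the moment at which its call begins: read the wrist's pose just before it. get_calibration takes no time and is no camera call; for the wrist camera it gives the pose at the moment of the call.
- bot.finish_job(): hands the job in, once; it reports no verdict.
Trained networks look in the newest picture that a camera, given by its name, has taken for a name from the list of things; names that differ only in an ending like _2 or _b are one class to them, and where a whole thing is asked for, a point or a joint stands for the part that bears it (a point fixed in the world has none). Each returns a list of dicts, best first, with "p" (0 to 1); they miss things now and then, are a little off and sometimes report something else, mostly with a low value. They report only what shows in the picture. A call takes as long as a camera call.
- bot.masks_of(camera, thing): "region" (400x640 bool, what is visible of it) and "box" ([left, top, right, bottom] in pixels, round what is visible of it).
The state is a dict: "time": time; "q": joint angles; "joint_vel": joint speeds; "joint_torque": joint torques, N m; "tool_pos": TCP position; "tcp_rot": TCP orientation; "wrist_force": force on the tool from outside, world axes, zero at the start; "torque": the same for the moment, N m; "width": opening from 0.0 (shut) to 1.0 (fully open).
Only numpy, scipy, OpenCV 4.12 (cv2) and the standard library are available. Lean on these libraries where they do the work, as an engineer would, in place of code of your own. Each camera call takes 0.05 s, during which the arm holds its last target. There are 200 camera calls.

## Working session

There is one attempt and no reset: what is moved stays moved. The work goes in short steps, Python scripts to look and compute and a shell command to move; the robot and the scene stay as the last step left them, time stands still between calls to the robot, and variables do not carry over. Pictures are saved under pics/ and viewed, about 8 in all and at most 12, crops included, and the job is handed in when it is done.

```bash
mkdir -p pics
cat > h.py <<'E'
import numpy as np,cv2
from workcell import bot
from scipy.spatial.transform import Rotation as R
def pts(cam,depth,mask):
    c=bot.get_calibration(cam);K=np.array(c["intrinsics"]);V=np.array(c["view"])
    v,u=np.nonzero(mask&(depth>0));d=depth[v,u]
    P=np.stack([(u-K[0,2])/K[0,0]*d,(v-K[1,2])/K[1,1]*d,d,np.ones_like(d)])
    return (np.linalg.inv(V)@P)[:3].T
E
python3 - <<'E'
from h import *
np.set_printoptions(precision=3,suppress=True)
s=bot.read_state();print(s)
for cam in["scene","top"]:
    im,d=bot.read_camera(cam);cv2.imwrite(f"pics/{cam}0.png",im);np.save(f"{cam}_d.npy",d)
    for t in["case","case_lid","sanding_block","masking_tape","brayer_small","ink_tin_red","brush_flat","solvent_jar"]:
        for r in bot.masks_of(cam,t)[:1]:
            p=pts(cam,d,r["region"])
            if t in("case","case_lid"):np.save(f"{cam}_{t}.npy",p)
            print(cam,t,round(r["p"],2),r["box"],len(p),np.percentile(p,[2,50,98],axis=0).tolist() if len(p) else"")
E
```

```text
{'time': 0.0, 'q': array([ 1.25 ,  0.265,  1.605, -0.   ,  1.274, -0.037]), 'joint_vel': array([-0.002, -0.   ,  0.   ,  0.   ,  0.001, -0.001]), 'joint_torque': array([ -0.   , -51.512, -36.73 ,  -0.   ,   0.013,  -0.   ]), 'tool_pos': array([0.189, 0.647, 0.23 ]), 'tcp_rot': array([-0.444, -3.11 ,  0.003]), 'wrist_force': array([-0.028,  0.599, -0.377]), 'torque': array([-0.008,  0.015, -0.008]), 'width': 0.9967279076922277}
scene case 0.62 [274.7, 172.6, 347.4, 265.4] 3671 [[0.5025984148927171, -0.11208422097307587, 0.008844622040573702], [0.5884422008169625, -0.010214808634665395, 0.0691194854336068], [0.6658064792116918, 0.03576674003233914, 0.20596056738520532]]
scene case_lid 0.96 [277.7, 171.5, 319.5, 235.2] 1398 [[0.5149147312244051, -0.0015835285163762769, 0.08148030378559085], [0.589365336668176, 0.0188244002119671, 0.14755921541699435], [0.6706680568406713, 0.03944899323301123, 0.2109182328692653]]
scene sanding_block 0.72 [259.5, 188.3, 276.9, 219.4] 277 [[0.5965855077471482, 0.11776634538899287, 0.0008828299231870497], [0.6210638601501246, 0.14502532808720342, 0.0283551
[... 2613 characters left out ...]
75.3] 626 [[0.7274327372022388, 0.058768197370715765, 0.011745385307895151], [0.7579713912204438, 0.0897797252072923, 0.0402594681685049], [0.7910625526781295, 0.12220692341948401, 0.044134615346020145]]
top brush_flat 0.82 [223.2, 167.1, 242.9, 256.8] 340 [[0.514200492231142, 0.23163552904179044, 0.0026471159422309177], [0.6625721965831768, 0.23929884513233146, 0.0085331172757932], [0.7384596065346293, 0.2549586924415381, 0.012454855876935825]]
top solvent_jar 0.87 [401.9, 167.5, 430.7, 193.3] 672 [[0.7202183484569217, -0.2581640537933376, -0.0009605215266042899], [0.7483806921881028, -0.2207658645981667, 0.040625202817252015], [0.7879454814076414, -0.1911623808657142, 0.04511544644906042]]
```

Run:
```python
from h import *
np.set_printoptions(precision=3,suppress=True)
a=cv2.imread("pics/scene0.png")[140:290,200:460];b=cv2.imread("pics/top0.png")[140:290,220:500]
h=[cv2.resize(x,None,fx=2.8,fy=2,interpolation=2) for x in(a,b)]
w=min(x.shape[1] for x in h);cv2.imwrite("pics/c0.png",np.vstack([x[:,:w] for x in h]))
for cam in["scene","top"]:
    p=np.load(f"{cam}_case_lid.npy")
    # robust plane
    q=p[p[:,2]>.095]
    for _ in range(6):
        c=np.median(q,0);u,s,vt=np.linalg.svd(q-q.mean(0));n=vt[2];r=(p-q.mean(0))@n;q=p[(abs(r)<.004)&(p[:,2]>.095)]
    n=n*np.sign(n[2]+1e-9)
    print(cam,len(q),"n",n,"mean",q.mean(0),"yaw cand",np.arctan2(n[1],n[0]), np.percentile(q,[1,99],axis=0).tolist())
c=np.vstack([np.load(f"{k}_case.npy") for k in("scene","top")])
rim=c[(abs(c[:,2]-.08)<.005)]
r=cv2.minAreaRect((rim[:,:2]*1000).astype(np.float32));print(len(rim),r,cv2.boxPoints(r))
```

```text
scene 1187 n [-0.115 -0.965  0.236] mean [0.59  0.02  0.153] yaw cand -1.6888987439721863 [[0.5141586238071234, -4.1335262591508714e-05, 0.09635171199339232], [0.6714027665217239, 0.0384131955096485, 0.21293666830974822]]
top 1176 n [-0.113 -0.963  0.244] mean [0.592 0.024 0.16 ] yaw cand -1.687754304840457 [[0.5148323949498906, 0.003029183186841732, 0.0966314859881171], [0.6713134131198377, 0.04290133116532154, 0.21381295600221578]]
988 ((584.936279296875, -51.14466094970703), (116.41609191894531, 163.88223266601562), 82.80674743652344) [[ 496.351  -98.634]
 [ 658.944 -119.155]
 [ 673.521   -3.655]
 [ 510.929   16.866]]
```

View pics/c0.png

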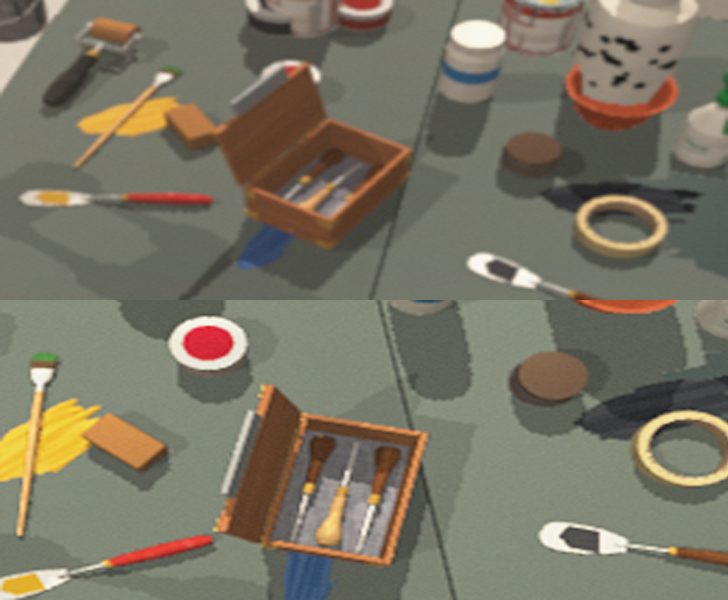

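```bash
cat >> h.py <<'E'
H=np.array([.590,.003,.08]);a=1.452
ox=np.array([np.cos(a),np.sin(a),0]);Z=np.array([0,0,1.]);oy=np.cross(Z,ox)
def Rt(e=45):
    e=np.radians(e);z=ox*np.cos(e)-Z*np.sin(e);y=ox*np.sin(e)+Z*np.cos(e)
    return np.stack([np.cross(y,z),y,z],1)
def E(q,r=.136,n=.001): return H+r*(-np.cos(q)*ox+np.sin(q)*Z)+n*(ox*np.sin(q)+Z*np.cos(q))
def rel(p,Rm):
    s=bot.read_state();R0=R.from_rotvec(s["tcp_rot"])
    return np.round(R0.inv().apply(p-s["tool_pos"]),4),np.round(np.degrees((R0.inv()*R.from_matrix(Rm)).as_rotvec()),1)
E
python3 - <<'E'
from h import *
np.set_printoptions(precision=3,suppress=True,linewidth=160)
for cam in("scene","top"):
    d=np.load(f"{cam}_d.npy");p=pts(cam,d,np.ones_like(d,bool))
    g=np.zeros((10,14))
    for x,y,z in p:
        i=int((x-.1)//.1);j=int((y+.7)//.1)
        if 0<=i<10 and 0<=j<14 and z<1.5:g[i,j]=max(g[i,j],z)
    print(cam,"rows x from .1, cols y from -.7");print(g.round(2))
T=Rt(45);e=E(1.8)
pe=e-.02*T[:,1]+.031*T[:,2]
print("entry",pe,"edge",e)
p1=pe-.12*T[:,2];print("pre",p1)
s=bot.read_state();R0=R.from_rotvec(s["tcp_rot"]).as_matrix()
for w in([.3,.5,.42],[.5,.1,.45],[.53,-.2,.42],p1):print(w,rel(np.array(w),T))
E
```

```text
scene rows x from .1, cols y from -.7
[[0.   0.   0.   0.   0.   0.01 0.01 0.01 0.   0.01 0.   0.   0.26 0.25]
 [0.   0.   0.   0.   0.   0.01 0.01 0.01 0.01 0.01 0.01 0.   0.   0.1 ]
 [0.   0.   0.01 0.01 0.01 0.01 0.01 0.01 0.01 0.01 0.01 0.   0.   0.29]
 [0.01 0.01 0.01 0.01 0.01 0.01 0.08 0.02 0.02 0.01 0.01 0.04 0.04 0.29]
 [0.02 0.01 0.02 0.02 0.01 0.09 0.08 0.21 0.03 0.01 0.03 0.04 0.04 0.29]
 [0.02 0.01 0.03 0.03 0.01 0.08 0.12 0.21 0.04 0.01 0.04 0.01 0.   0.29]
 [0.01 0.01 0.01 0.03 0.05 0.04 0.01 0.05 0.04 0.02 0.06 0.09 0.11 0.11]
 [0.02 0.02 0.18 0.18 0.2  0.4  0.43 0.57 0.58 0.58 0.01 0.08 0.11 0.11]
 [0.08 0.09 0.56 0.57 0.57 0.57 0.57 0.57 0.57 0.49 0.01 0.44 0.45 0.45]
 [0.57 0.57 0.63 0.63 0.57 0.57 0.57 0.04 0.41 0.4  0.47 0.46 0.45 0.  ]]
top rows x from .1, cols y from -.7
[[0.   0.   0.   0.   0.   0.   0.   0.   0.   0.01 0.   0.   0.03 0.06]
 [0.   0.   0.   0.   0.   0.01 0.01 0.01 0.01 0.01 0.01 0.   0.   0.1 ]
 [0.   0.   0.01 0.01 0.01 0.01 0.01 0.01 0.01 0.01 0.01 0.   0.   0.18]
 [0.01 0.01 0.01 0.01 0.01 0.01 0.08 0.02 0.02 0.01 0.01 0.04 0.04 0.19]
 [0.02 0.01 0.02 0.02 0.01 0.08 0.09 0.22 0.03 0.02 0.03 0.04 0.04 0.19]
 [0.02 0.01 0.03 0.03 0.01 0.08 0.09 0.22 0.04 0.02 0.04 0.01 0.02 0.19]
 [0.01 0.01 0.01 0.03 0.05 0.04 0.01 0.05 0.04 0.01 0.05 0.08 0.11 0.11]
 [0.02 0.02 0.18 0.18 0.19 0.4  0.42 0.01 0.5  0.5  0.01 0.08 0.11 0.11]
 [0.08 0.09 0.42 0.44 0.44 0.47 0.43 0.05 0.12 0.12 0.01 0.01 0.29 0.31]
 [0.09 0.4  0.4  0.01 0.2  0.12 0.12 0.05 0.22 0.23 0.26 0.27 0.27 0.  ]]
entry [0.595 0.042 0.176] edge [0.594 0.035 0.212]
pre [ 0.585 -0.042  0.261]
[0.3, 0.5, 0.42] (array([-0.148, -0.111, -0.189]), array([-44.9,   3.7,  -9. ]))
[0.5, 0.1, 0.45] (array([-0.452, -0.439, -0.219]), array([-44.9,   3.7,  -9. ]))
[0.53, -0.2, 0.42] (array([-0.565, -0.719, -0.189]), array([-44.9,   3.7,  -9. ]))
[ 0.585 -0.042  0.261] (array([-0.573, -0.551, -0.03 ]), array([-44.9,   3.7,  -9. ]))
```

```bash
python3 -m inch '[{"dx":-0.03,"dy":-0.022,"dz":-0.038},{"dx":-0.06,"dy":-0.044,"dz":-0.076},{"dx":-0.09,"dy":-0.066,"dz":-0.114},{"dx":-0.12,"dy":-0.088,"dz":-0.152},{"dx":-0.148,"dy":-0.111,"dz":-0.189},{"dx":-0.185,"dy":-0.15,"dz":-0.192},{"dx":-0.223,"dy":-0.19,"dz":-0.196},{"dx":-0.26,"dy":-0.23,"dz":-0.2},{"dx":-0.3,"dy":-0.27,"dz":-0.204},{"dx":-0.338,"dy":-0.315,"dz":-0.208},{"dx":-0.376,"dy":-0.358,"dz":-0.212},{"dx":-0.414,"dy":-0.4,"dz":-0.216},{"dx":-0.452,"dy":-0.44,"dz":-0.219},{"dx":-0.475,"dy":-0.495,"dz":-0.213},{"dx":-0.498,"dy":-0.55,"dz":-0.207},{"dx":-0.52,"dy":-0.605,"dz":-0.2},{"dx":-0.543,"dy":-0.66,"dz":-0.195},{"dx":-0.565,"dy":-0.718,"dz":-0.189},{"dx":-0.565,"dy":-0.718,"dz":-0.189}]'
python3 - <<'E'
from h import *
np.set_printoptions(precision=3,suppress=True)
s=bot.read_state();print(s["q"],s["tool_pos"],s["tcp_rot"],s["width"])
print(rel(s["tool_pos"],Rt(45)))
E
```

```text
[ 1.25   0.264  1.604 -0.     1.274 -0.037] [0.189 0.648 0.231] [0.444 3.11  0.   ] 1.0004707529041854
(array([0., 0., 0.]), array([-44.9,   3.7,  -9. ]))invalid input at $[0]: expected keys dx, dy, dz, ax, ay, az, fingers
```

```bash
python3 -m inch '[{"dx":-0.148,"dy":-0.111,"dz":-0.189,"ax":0,"ay":0,"az":0,"fingers":1},{"dx":-0.148,"dy":-0.111,"dz":-0.189,"ax":0,"ay":0,"az":0,"fingers":1},{"dx":-0.148,"dy":-0.111,"dz":-0.189,"ax":0,"ay":0,"az":0,"fingers":1},{"dx":-0.148,"dy":-0.111,"dz":-0.189,"ax":0,"ay":0,"az":0,"fingers":1},{"dx":-0.148,"dy":-0.111,"dz":-0.189,"ax":0,"ay":0,"az":0,"fingers":1},{"dx":-0.452,"dy":-0.44,"dz":-0.219,"ax":0,"ay":0,"az":0,"fingers":1},{"dx":-0.452,"dy":-0.44,"dz":-0.219,"ax":0,"ay":0,"az":0,"fingers":1},{"dx":-0.452,"dy":-0.44,"dz":-0.219,"ax":0,"ay":0,"az":0,"fingers":1},{"dx":-0.452,"dy":-0.44,"dz":-0.219,"ax":0,"ay":0,"az":0,"fingers":1},{"dx":-0.452,"dy":-0.44,"dz":-0.219,"ax":0,"ay":0,"az":0,"fingers":1},{"dx":-0.452,"dy":-0.44,"dz":-0.219,"ax":0,"ay":0,"az":0,"fingers":1},{"dx":-0.452,"dy":-0.44,"dz":-0.219,"ax":0,"ay":0,"az":0,"fingers":1},{"dx":-0.565,"dy":-0.718,"dz":-0.189,"ax":0,"ay":0,"az":0,"fingers":1},{"dx":-0.565,"dy":-0.718,"dz":-0.189,"ax":0,"ay":0,"az":0,"fingers":1},{"dx":-0.565,"dy":-0.718,"dz":-0.189,"ax":0,"ay":0,"az":0,"fingers":1},{"dx":-0.565,"dy":-0.718,"dz":-0.189,"ax":0,"ay":0,"az":0,"fingers":1},{"dx":-0.565,"dy":-0.718,"dz":-0.189,"ax":0,"ay":0,"az":0,"fingers":1},{"dx":-0.565,"dy":-0.718,"dz":-0.189,"ax":0,"ay":0,"az":0,"fingers":1}]'
cat > st.py <<'E'
from h import *
np.set_printoptions(precision=3,suppress=True)
s=bot.read_state();print(s["time"],s["q"],s["tool_pos"],s["tcp_rot"],s["width"],s["wrist_force"])
print(rel(s["tool_pos"],Rt(45)))
E
python3 st.py
```

```text
time: 3.15
tool_pos: [0.53, -0.2027, 0.4169]
tcp_rot: [-0.452, -3.104, -0.001]
wrist_force: [-1.0, 0.9, 0.1]
width: 1.002
3.15 [-0.409  0.005  1.562 -0.001  1.579 -1.691] [ 0.53  -0.203  0.417] [-0.452 -3.104 -0.001] 1.0016852510207581 [-1.011  0.87   0.101]
(array([0., 0., 0.]), array([-44.9,   3.6,  -9.3]))
```

```bash
python3 -m inch '[{"dx":0,"dy":0,"dz":0,"ax":-9,"ay":0.7,"az":-1.9,"fingers":1},{"dx":0,"dy":0,"dz":0,"ax":-18,"ay":1.5,"az":-3.7,"fingers":1},{"dx":0,"dy":0,"dz":0,"ax":-27,"ay":2.2,"az":-5.5,"fingers":1},{"dx":0,"dy":0,"dz":0,"ax":-36,"ay":2.9,"az":-7.4,"fingers":1},{"dx":0,"dy":0,"dz":0,"ax":-44.9,"ay":3.6,"az":-9.3,"fingers":1},{"dx":0,"dy":0,"dz":0,"ax":-44.9,"ay":3.6,"az":-9.3,"fingers":1},{"dx":0,"dy":0,"dz":0,"ax":-44.9,"ay":3.6,"az":-9.3,"fingers":1}]'
python3 st.py;python3 - <<'E'
from h import *
T=Rt(45)
print(rel(E(1.8)-.02*T[:,1]-.09*T[:,2],T),rel(E(0)+.0425*T[:,1]+.03*T[:,2],T))
E
```

```text
time: 4.03
tool_pos: [0.5304, -0.2017, 0.4171]
tcp_rot: [0.17, 2.858, 1.182]
wrist_force: [-0.4, -1.1, 0.9]
width: 1.0
4.025 [-0.763  0.219  1.506  0.635  1.887 -2.16 ] [ 0.53  -0.202  0.417] [0.17  2.858 1.182] 1.0004364579065832 [-0.441 -1.131  0.927]
(array([0., 0., 0.]), array([-0.1, -0.1, -0. ]))
(array([-0.0352,  0.0066,  0.2261]), array([-0.1, -0.1, -0. ])) (array([-0.0353, -0.1422,  0.3203]), array([-0.1, -0.1, -0. ]))
```

```bash
python3 -m inch '[{"dx":-0.035,"dy":-0.142,"dz":0.05,"ax":0,"ay":0,"az":0,"fingers":1},{"dx":-0.035,"dy":-0.142,"dz":0.05,"ax":0,"ay":0,"az":0,"fingers":1},{"dx":-0.035,"dy":-0.142,"dz":0.05,"ax":0,"ay":0,"az":0,"fingers":1},{"dx":-0.035,"dy":-0.142,"dz":0.29,"ax":0,"ay":0,"az":0,"fingers":1},{"dx":-0.035,"dy":-0.142,"dz":0.29,"ax":0,"ay":0,"az":0,"fingers":1},{"dx":-0.035,"dy":-0.142,"dz":0.29,"ax":0,"ay":0,"az":0,"fingers":1},{"dx":-0.035,"dy":-0.142,"dz":0.29,"ax":0,"ay":0,"az":0,"fingers":1},{"dx":-0.035,"dy":-0.142,"dz":0.32,"ax":0,"ay":0,"az":0,"fingers":1},{"dx":-0.035,"dy":-0.142,"dz":0.32,"ax":0,"ay":0,"az":0,"fingers":1}]'
python3 st.py;python3 - <<'E'
from h import *
ims=[bot.read_camera(c)[0] for c in("scene","top","wrist")]
f=lambda x:cv2.resize(x[120:300,170:450],(400,257))
cv2.imwrite("pics/c1.png",np.vstack([np.hstack([f(ims[0]),f(ims[1])]),np.hstack([cv2.resize(ims[2],(400,250)),np.zeros((250,400,3),np.uint8)])]))
E
```

```text
time: 5.15
tool_pos: [0.579, -0.078, 0.0902]
tcp_rot: [0.164, 2.861, 1.183]
wrist_force: [0.3, -0.4, -0.3]
width: 0.998
5.15 [-0.567  0.439  1.863  0.712  1.327 -2.378] [ 0.579 -0.078  0.09 ] [0.164 2.861 1.183] 0.9978904639232732 [ 0.314 -0.417 -0.264]
(array([0., 0., 0.]), array([-0.1, -0.3,  0.1]))
```

View pics/c1.png

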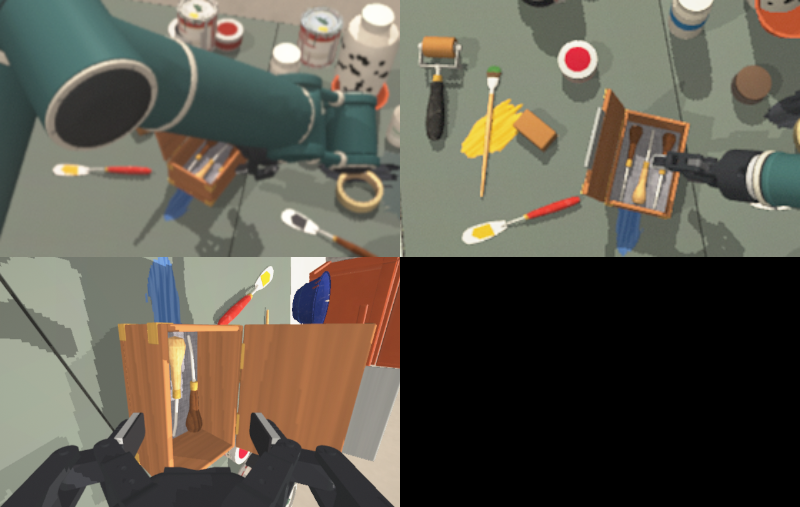

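```bash
python3 -m inch '[{"dx":0,"dy":0,"dz":-0.18,"ax":0,"ay":0.3,"az":0,"fingers":1},{"dx":0,"dy":0,"dz":-0.18,"ax":0,"ay":0.3,"az":0,"fingers":1},{"dx":0,"dy":0,"dz":-0.18,"ax":0,"ay":0.3,"az":0,"fingers":1},{"dx":0,"dy":0.149,"dz":-0.18,"ax":0,"ay":0.3,"az":0,"fingers":1},{"dx":0,"dy":0.149,"dz":-0.18,"ax":0,"ay":0.3,"az":0,"fingers":1},{"dx":0,"dy":0.149,"dz":-0.18,"ax":0,"ay":0.3,"az":0,"fingers":1},{"dx":0,"dy":0.149,"dz":-0.04,"ax":0,"ay":0.3,"az":0,"fingers":1},{"dx":0,"dy":0.149,"dz":-0.04,"ax":0,"ay":0.3,"az":0,"fingers":1},{"dx":0,"dy":0.149,"dz":-0.04,"ax":0,"ay":0.3,"az":0,"fingers":1},{"dx":0,"dy":0.149,"dz":-0.04,"ax":0,"ay":0,"az":0,"fingers":1}]'
python3 st.py;python3 - <<'E'
from h import *
im=bot.read_camera("wrist")[0];im2=bot.read_camera("top")[0]
cv2.imwrite("pics/c2.png",np.hstack([cv2.resize(im,(400,250)),cv2.resize(im2[130:305,250:530],(400,250))]))
T=Rt(45);print(rel(E(1.8)-.02*T[:,1]+.031*T[:,2],T))
E
```

```text
time: 6.55
tool_pos: [0.5898, -0.005, 0.2254]
tcp_rot: [0.167, 2.857, 1.177]
wrist_force: [-0.3, 0.2, 0.1]
width: 0.998
6.55 [-0.458  0.235  1.846  0.736  1.428 -2.162] [ 0.59  -0.005  0.225] [0.167 2.857 1.177] 0.9975443997239171 [-0.279  0.184  0.142]
(array([0., 0., 0.]), array([-0.2,  0. ,  0.1]))
(array([ 0.0025, -0.0012,  0.0708]), array([-0.3,  0.2,  0.2]))
```

View pics/c2.png

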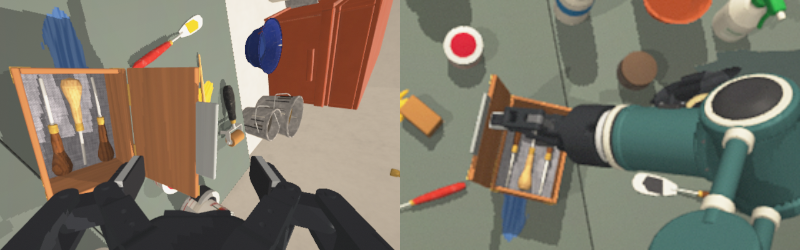

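```bash
python3 -m inch '[{"dx":0.002,"dy":-0.001,"dz":0.02,"ax":0,"ay":0,"az":0,"fingers":1},{"dx":0.002,"dy":-0.001,"dz":0.04,"ax":0,"ay":0,"az":0,"fingers":1},{"dx":0.002,"dy":-0.001,"dz":0.06,"ax":0,"ay":0,"az":0,"fingers":1},{"dx":0.002,"dy":-0.001,"dz":0.07,"ax":0,"ay":0,"az":0,"fingers":1},{"dx":0.002,"dy":-0.001,"dz":0.07,"ax":0,"ay":0,"az":0,"fingers":1}]'
cat > lid.py <<'E'
from h import *
def lid(cam="top"):
    im,d=bot.read_camera(cam);m=bot.masks_of(cam,"case_lid")
    if not m: return None
    p=pts(cam,d,m[0]["region"]);v=p-H;x=v@ox;z=v[:,2];y=v@oy
    k=(abs(y)<.08)&(np.hypot(x,z)>.03)&(np.hypot(x,z)<.15)
    ang=np.arctan2(z[k],-x[k]);return round(m[0]["p"],2),k.sum(),np.percentile(ang,[10,50,90]).round(2)
if __name__=="__main__":
    print(lid("top"),lid("wrist"))
E
python3 st.py;python3 lid.py;python3 - <<'E'
from h import *
T=Rt(45)
for q in np.arange(1.85,1.34,-.05):print(round(q,2),rel(E(q,n=.007)-.0425*T[:,1]+.031*T[:,2],T)[0])
E
```

```text
time: 7.28
tool_pos: [0.5944, 0.043, 0.1758]
tcp_rot: [0.166, 2.856, 1.176]
wrist_force: [-0.4, 0.3, -0.0]
width: 0.997
7.275 [-0.382  0.264  1.912  0.781  1.313 -2.183] [0.594 0.043 0.176] [0.166 2.856 1.176] 0.9971950343591306 [-0.428  0.291 -0.034]
(array([0., 0., 0.]), array([-0.2,  0.1,  0.2]))
(0.95, np.int64(862), array([1.82, 1.83, 1.86])) (0.75, np.int64(32832), array([1.8 , 1.81, 1.82]))
1.85 [ 0.0012 -0.0165  0.0126]
1.8 [ 0.0012 -0.0197  0.0066]
1.75 [ 0.0012 -0.0232  0.0007]
1.7 [ 0.0011 -0.0269 -0.0049]
1.65 [ 0.0011 -0.031  -0.0104]
1.6 [ 0.0011 -0.0353 -0.0157]
1.55 [ 0.0011 -0.0398 -0.0207]
1.5 [ 0.0011 -0.0446 -0.0256]
1.45 [ 0.0011 -0.0497 -0.0301]
1.4 [ 0.0011 -0.055  -0.0344]
1.35 [ 0.0011 -0.0604 -0.0385]
```

```bash
python3 -m inch '[{"dx":0.001,"dy":-0.01,"dz":0.006,"ax":0,"ay":0,"az":0,"fingers":1},{"dx":0.001,"dy":-0.017,"dz":0.006,"ax":0,"ay":0,"az":0,"fingers":1},{"dx":0.001,"dy":-0.020,"dz":0.006,"ax":0,"ay":0,"az":0,"fingers":1},{"dx":0.001,"dy":-0.023,"dz":0.001,"ax":0,"ay":0,"az":0,"fingers":1},{"dx":0.001,"dy":-0.027,"dz":-0.005,"ax":0,"ay":0,"az":0,"fingers":1},{"dx":0.001,"dy":-0.031,"dz":-0.010,"ax":0,"ay":0,"az":0,"fingers":1},{"dx":0.001,"dy":-0.035,"dz":-0.015,"ax":0,"ay":0,"az":0,"fingers":1},{"dx":0.001,"dy":-0.040,"dz":-0.021,"ax":0,"ay":0,"az":0,"fingers":1},{"dx":0.001,"dy":-0.0445,"dz":-0.0255,"ax":0,"ay":0,"az":0,"fingers":1},{"dx":0.001,"dy":-0.047,"dz":-0.028,"ax":0,"ay":0,"az":0,"fingers":1}]'
python3 - <<'E'
from h import *
from lid import lid
print(lid("wrist"),lid("top"))
T=Rt(45)
def tcp(q,s=.017):
    e=45
    if q>np.pi/4: P=E(q,.136-s); return P+.0425*T[:,1]+.013*T[:,2]
    return E(q)+.0425*T[:,1]+(.013+s)*T[:,2]
for q in [1.3,1.2,1.1,1.05,1,.95,.9,.8,.7,.5,.3,.1,0]:print(q,rel(tcp(q),T)[0])
s=bot.read_state();print(s["time"],s["wrist_force"])
E
```

```text
time: 8.72
tool_pos: [0.5887, -0.012, 0.1639]
tcp_rot: [0.168, 2.854, 1.172]
wrist_force: [0.8, 0.8, 0.2]
width: 1.0
(0.91, np.int64(28574), array([1.47, 1.48, 1.49])) (0.81, np.int64(415), array([1.5 , 1.54, 1.67]))
1.3 [-0.0003  0.0527 -0.021 ]
1.2 [-0.0002  0.0421 -0.0264]
1.1 [-0.0002  0.031  -0.0306]
1.05 [-0.0002  0.0253 -0.0323]
1 [-0.0002  0.0196 -0.0338]
0.95 [-0.0002  0.0137 -0.0349]
0.9 [-0.0002  0.0078 -0.0358]
0.8 [-0.0001 -0.004  -0.0366]
0.7 [-0.0001 -0.0174 -0.0361]
0.5 [ 0.0001 -0.0441 -0.0312]
0.3 [ 0.0002 -0.0693 -0.021 ]
0.1 [ 0.0004 -0.0919 -0.0061]
0 [ 0.0005 -0.102   0.003 ]
8.925 [ 0.87682414 -0.1669156  -0.19777416]
```

```bash
python3 -m inch '[{"dx":0,"dy":0.0,"dz":-0.017,"ax":0,"ay":0,"az":0,"fingers":1},{"dx":0,"dy":0.01,"dz":-0.034,"ax":0,"ay":0,"az":0,"fingers":1},{"dx":0,"dy":0.0196,"dz":-0.034,"ax":0,"ay":0,"az":0,"fingers":1},{"dx":0,"dy":0.0196,"dz":-0.034,"ax":0,"ay":0,"az":0,"fingers":1}]'
python3 - <<'E'
from h import *
from lid import lid
print(lid("wrist"));s=bot.read_state();print(s["time"],s["wrist_force"],s["tool_pos"])
E
```

```text
time: 9.43
tool_pos: [0.5875, -0.0209, 0.2032]
tcp_rot: [0.165, 2.853, 1.171]
wrist_force: [0.1, 0.5, -1.2]
width: 0.996
(0.86, np.int64(17459), array([1.42, 1.42, 1.44]))
9.525 [-0.73174244  0.71927571 -0.76095427] [ 0.58670096 -0.02078172  0.20174744]
```

```bash
python3 -m inch '[{"dx":0,"dy":0,"dz":0,"ax":0,"ay":0,"az":0,"fingers":1},{"dx":0,"dy":0,"dz":0,"ax":0,"ay":0,"az":0,"fingers":1},{"dx":0,"dy":0,"dz":0,"ax":0,"ay":0,"az":0,"fingers":1},{"dx":0,"dy":0,"dz":0,"ax":0,"ay":0,"az":0,"fingers":1},{"dx":0,"dy":0,"dz":0,"ax":0,"ay":0,"az":0,"fingers":1},{"dx":0,"dy":0,"dz":0,"ax":0,"ay":0,"az":0,"fingers":1}]'
python3 - <<'E'
from h import *
from lid import lid
print(lid("wrist"));s=bot.read_state();print(s["time"],s["wrist_force"],s["tool_pos"])
T=Rt(45)
def tcp(q,s=.017):
    if q>np.pi/4: P=E(q,.136-s); return P+.0425*T[:,1]+.013*T[:,2]
    return E(q)+.0425*T[:,1]+(.013+s)*T[:,2]
for q in [1,.95,.9,.85,.8,.7]:print(q,rel(tcp(q),T)[0])
E
```

```text
time: 10.28
tool_pos: [0.5867, -0.0208, 0.2017]
tcp_rot: [0.166, 2.854, 1.172]
wrist_force: [-0.5, 0.0, 0.3]
width: 1.002
(0.98, np.int64(13301), array([1.28, 1.28, 1.3 ]))
10.375 [ 0.2670434  -0.28984796  0.29579054] [ 0.58670692 -0.02078528  0.20177203]
1 [-0.0004 -0.0003  0.    ]
0.95 [-0.0004 -0.0062 -0.0011]
0.9 [-0.0004 -0.012  -0.002 ]
0.85 [-0.0004 -0.018  -0.0025]
0.8 [-0.0004 -0.0239 -0.0028]
0.7 [-0.0003 -0.0372 -0.0023]
```

```bash
python3 -m inch '[{"dx":0,"dy":0,"dz":0,"ax":0,"ay":0,"az":0,"fingers":1},{"dx":0,"dy":0,"dz":0,"ax":0,"ay":0,"az":0,"fingers":1},{"dx":0,"dy":0,"dz":0,"ax":0,"ay":0,"az":0,"fingers":1},{"dx":0,"dy":0,"dz":0,"ax":0,"ay":0,"az":0,"fingers":1},{"dx":0,"dy":-0.003,"dz":0,"ax":0,"ay":0,"az":0,"fingers":1},{"dx":0,"dy":-0.0065,"dz":-0.001,"ax":0,"ay":0,"az":0,"fingers":1},{"dx":0,"dy":-0.01,"dz":-0.0015,"ax":0,"ay":0,"az":0,"fingers":1},{"dx":0,"dy":-0.0135,"dz":-0.002,"ax":0,"ay":0,"az":0,"fingers":1},{"dx":0,"dy":-0.017,"dz":-0.0025,"ax":0,"ay":0,"az":0,"fingers":1},{"dx":0,"dy":-0.018,"dz":-0.0025,"ax":0,"ay":0,"az":0,"fingers":1},{"dx":0,"dy":-0.018,"dz":-0.0025,"ax":0,"ay":0,"az":0,"fingers":1}]'
python3 - <<'E'
from h import *
from lid import lid
print(lid("wrist"));
for i in range(4):
    s=bot.read_state();print(s["time"],s["wrist_force"],s["tool_pos"])
    im,_=bot.read_camera("wrist")
cv2.imwrite("pics/c3.png",im)
T=Rt(45)
def tcp(q,s=.017):
    if q>np.pi/4: P=E(q,.136-s); return P+.0425*T[:,1]+.013*T[:,2]
    return E(q)+.0425*T[:,1]+(.013+s)*T[:,2]
for q in [.85,.8,.75,.7,.6,.5,.4,.3,.2,.15,.1,.05,.0,-.05]:print(q,rel(tcp(q),T)[0])
E
```

```text
time: 11.75
tool_pos: [0.585, -0.0354, 0.1907]
tcp_rot: [0.167, 2.855, 1.172]
wrist_force: [-0.3, -0.2, -0.1]
width: 1.004
(0.74, np.int64(9998), array([0.87, 0.91, 1.  ]))
11.85 [ 0.25234319 -0.45138555 -0.65181822] [ 0.58499565 -0.03522818  0.19087794]
11.9 [-0.26735647 -0.37868667 -0.89444313] [ 0.58500661 -0.0352265   0.19089125]
11.95 [-0.913191   -0.36910617 -0.30403536] [ 0.58502809 -0.03520056  0.1909562 ]
12.0 [-0.77581309 -0.99124601 -1.1168822 ] [ 0.58500627 -0.0351773   0.19091901]
0.85 [-0.0004 -0.     -0.    ]
0.8 [-0.0004 -0.006  -0.0003]
0.75 [-0.0004 -0.0125 -0.0002]
0.7 [-0.0003 -0.0193  0.0002]
0.6 [-0.0003 -0.0328  0.002 ]
0.5 [-0.0002 -0.046   0.0052]
0.4 [-0.0001 -0.0589  0.0096]
0.3 [-0.     -0.0712  0.0153]
0.2 [ 0.0001 -0.0829  0.0222]
0.15 [ 0.0001 -0.0885  0.0261]
0.1 [ 0.0001 -0.0939  0.0303]
0.05 [ 0.0002 -0.099   0.0347]
0.0 [ 0.0002 -0.104   0.0394]
-0.05 [ 0.0003 -0.1087  0.0443]
```

View pics/c3.png

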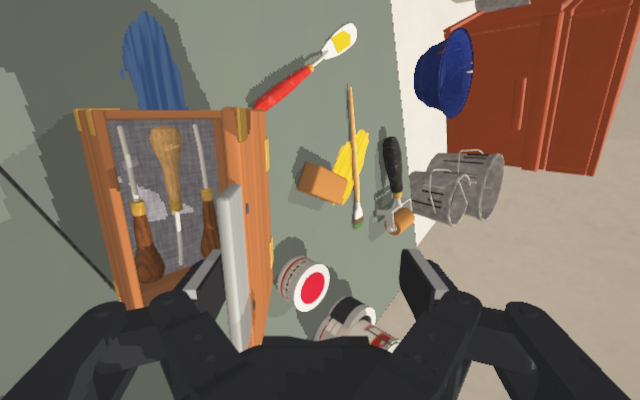

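```bash
python3 -m inch '[{"dx":0,"dy":-0.0035,"dz":0,"ax":0,"ay":0,"az":0,"fingers":1},{"dx":0,"dy":-0.007,"dz":0,"ax":0,"ay":0,"az":0,"fingers":1},{"dx":0,"dy":-0.011,"dz":0,"ax":0,"ay":0,"az":0,"fingers":1},{"dx":0,"dy":-0.015,"dz":0,"ax":0,"ay":0,"az":0,"fingers":1},{"dx":0,"dy":-0.019,"dz":0,"ax":0,"ay":0,"az":0,"fingers":1},{"dx":0,"dy":-0.023,"dz":0.001,"ax":0,"ay":0,"az":0,"fingers":1},{"dx":0,"dy":-0.027,"dz":0.001,"ax":0,"ay":0,"az":0,"fingers":1},{"dx":0,"dy":-0.031,"dz":0.002,"ax":0,"ay":0,"az":0,"fingers":1},{"dx":0,"dy":-0.035,"dz":0.0025,"ax":0,"ay":0,"az":0,"fingers":1},{"dx":0,"dy":-0.039,"dz":0.0035,"ax":0,"ay":0,"az":0,"fingers":1},{"dx":0,"dy":-0.043,"dz":0.0045,"ax":0,"ay":0,"az":0,"fingers":1},{"dx":0,"dy":-0.047,"dz":0.0055,"ax":0,"ay":0,"az":0,"fingers":1},{"dx":0,"dy":-0.051,"dz":0.007,"ax":0,"ay":0,"az":0,"fingers":1},{"dx":0,"dy":-0.055,"dz":0.008,"ax":0,"ay":0,"az":0,"fingers":1},{"dx":0,"dy":-0.059,"dz":0.0095,"ax":0,"ay":0,"az":0,"fingers":1},{"dx":0,"dy":-0.0625,"dz":0.011,"ax":0,"ay":0,"az":0,"fingers":1},{"dx":0,"dy":-0.066,"dz":0.013,"ax":0,"ay":0,"az":0,"fingers":1},{"dx":0,"dy":-0.07,"dz":0.0145,"ax":0,"ay":0,"az":0,"fingers":1}]'
python3 - <<'E'
from h import *
from lid import lid
print(lid("wrist"),lid("top"));
f=[]
for i in range(4):
    s=bot.read_state();f.append(s["wrist_force"])
    im,_=bot.read_camera("wrist")
print(s["time"],np.mean(f,0))
im2,_=bot.read_camera("top")
cv2.imwrite("pics/c4.png",np.hstack([cv2.resize(im,(400,250)),cv2.resize(im2[130:305,250:530],(400,250))]))
T=Rt(45)
def tcp(q,s=.017):
    return E(q)+.0425*T[:,1]+(.013+s)*T[:,2]
for q in [.3,.25,.2,.15,.1,.05,.0,-.05]:print(q,rel(tcp(q),T))
print(s["q"])
E
```

```text
time: 14.3
tool_pos: [0.5807, -0.0746, 0.1312]
tcp_rot: [0.166, 2.854, 1.172]
wrist_force: [0.3, 0.3, 0.1]
width: 1.001
(0.8, np.int64(22979), array([0.35, 0.38, 0.47])) (0.79, np.int64(2313), array([0.37, 0.43, 0.55]))
14.65 [-0.32810953 -0.68290703 -1.38615342]
0.3 (array([-0.    , -0.0013,  0.0008]), array([-0.3,  0.3,  0.3]))
0.25 (array([ 0.    , -0.0073,  0.0042]), array([-0.3,  0.3,  0.3]))
0.2 (array([ 0.0001, -0.013 ,  0.0078]), array([-0.3,  0.3,  0.3]))
0.15 (array([ 0.0001, -0.0186,  0.0116]), array([-0.3,  0.3,  0.3]))
0.1 (array([ 0.0001, -0.024 ,  0.0158]), array([-0.3,  0.3,  0.3]))
0.05 (array([ 0.0002, -0.0291,  0.0202]), array([-0.3,  0.3,  0.3]))
0.0 (array([ 0.0002, -0.0341,  0.0249]), array([-0.3,  0.3,  0.3]))
-0.05 (array([ 0.0003, -0.0388,  0.0298]), array([-0.3,  0.3,  0.3]))
[-0.56205217  0.3773447   1.85523687  0.70841852  1.36700981 -2.33277375]
```

View pics/c4.png

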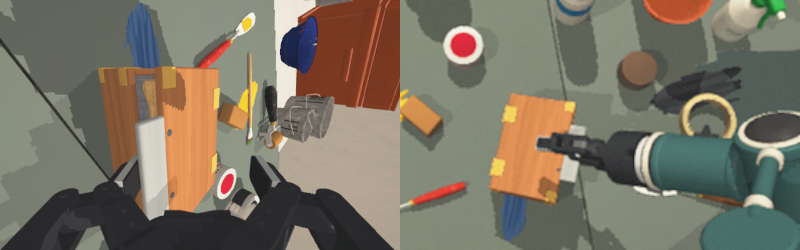

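```bash
python3 -m inch '[{"dx":0,"dy":-0.0035,"dz":0.002,"ax":0,"ay":0,"az":0,"fingers":1},{"dx":0,"dy":-0.006,"dz":0.0035,"ax":0,"ay":0,"az":0,"fingers":1},{"dx":0,"dy":-0.0085,"dz":0.005,"ax":0,"ay":0,"az":0,"fingers":1},{"dx":0,"dy":-0.0105,"dz":0.0065,"ax":0,"ay":0,"az":0,"fingers":1},{"dx":0,"dy":-0.013,"dz":0.008,"ax":0,"ay":0,"az":0,"fingers":1},{"dx":0,"dy":-0.0155,"dz":0.0095,"ax":0,"ay":0,"az":0,"fingers":1},{"dx":0,"dy":-0.0175,"dz":0.011,"ax":0,"ay":0,"az":0,"fingers":1},{"dx":0,"dy":-0.02,"dz":0.0125,"ax":0,"ay":0,"az":0,"fingers":1},{"dx":0,"dy":-0.022,"dz":0.014,"ax":0,"ay":0,"az":0,"fingers":1},{"dx":0,"dy":-0.024,"dz":0.016,"ax":0,"ay":0,"az":0,"fingers":1},{"dx":0,"dy":-0.026,"dz":0.0175,"ax":0,"ay":0,"az":0,"fingers":1},{"dx":0,"dy":-0.028,"dz":0.0195,"ax":0,"ay":0,"az":0,"fingers":1},{"dx":0,"dy":-0.03,"dz":0.021,"ax":0,"ay":0,"az":0,"fingers":1},{"dx":0,"dy":-0.032,"dz":0.023,"ax":0,"ay":0,"az":0,"fingers":1},{"dx":0,"dy":-0.034,"dz":0.024,"ax":0,"ay":0,"az":0,"fingers":1},{"dx":0,"dy":-0.036,"dz":0.024,"ax":0,"ay":0,"az":0,"fingers":1},{"dx":0,"dy":-0.038,"dz":0.024,"ax":0,"ay":0,"az":0,"fingers":1},{"dx":0,"dy":-0.04,"dz":0.024,"ax":0,"ay":0,"az":0,"fingers":1},{"dx":0,"dy":-0.042,"dz":0.024,"ax":0,"ay":0,"az":0,"fingers":1}]'
python3 - <<'E'
from h import *
from lid import lid
print(lid("wrist"),lid("top"));
f=[]
for i in range(4):
    s=bot.read_state();f.append(s["wrist_force"])
    im,_=bot.read_camera("wrist")
print(s["time"],np.mean(f,0),s["tool_pos"],s["q"])
cv2.imwrite("pics/c5.png",im)
E
```

```text
time: 17.12
tool_pos: [0.5795, -0.0876, 0.0849]
tcp_rot: [0.166, 2.854, 1.172]
wrist_force: [0.4, -0.4, 0.4]
width: 0.998
(0.84, np.int64(29190), array([0.05, 0.09, 0.17])) (0.58, np.int64(2378), array([0.07, 0.13, 0.24]))
17.475 [-0.16735801  0.29371912  0.05483573] [ 0.57947711 -0.08738073  0.08495693] [-0.58010761  0.44707772  1.86003935  0.71044971  1.31941362 -2.39346194]
```

View pics/c5.png

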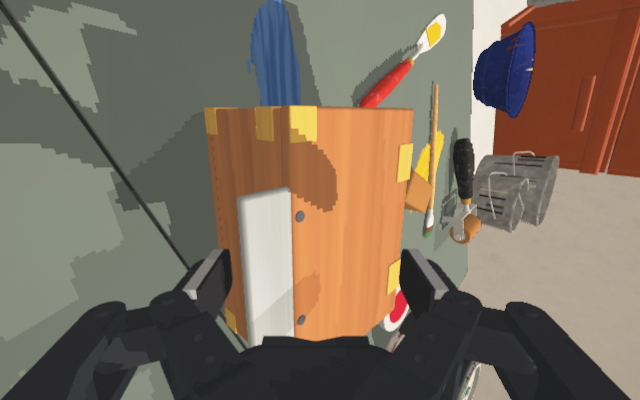

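```bash
python3 -m inch '[{"dx":0,"dy":-0.006,"dz":-0.006,"ax":0,"ay":0,"az":0,"fingers":1},{"dx":0,"dy":-0.015,"dz":-0.018,"ax":0,"ay":0,"az":0,"fingers":1},{"dx":0,"dy":-0.03,"dz":-0.033,"ax":0,"ay":0,"az":0,"fingers":1},{"dx":0,"dy":-0.045,"dz":-0.05,"ax":0,"ay":0,"az":0,"fingers":1},{"dx":0,"dy":-0.045,"dz":-0.09,"ax":0,"ay":0,"az":0,"fingers":1},{"dx":0,"dy":-0.045,"dz":-0.13,"ax":0,"ay":0,"az":0,"fingers":1},{"dx":0,"dy":-0.01,"dz":-0.17,"ax":0,"ay":0,"az":0,"fingers":1},{"dx":0,"dy":0.02,"dz":-0.2,"ax":0,"ay":0,"az":0,"fingers":1},{"dx":0,"dy":0.02,"dz":-0.2,"ax":0,"ay":0,"az":0,"fingers":1},{"dx":0,"dy":0.02,"dz":-0.2,"ax":0,"ay":0,"az":0,"fingers":1}]'
python3 - <<'E'
from h import *
from lid import lid
print(lid("top"));im,d=bot.read_camera("top")
m=bot.masks_of("top","case_lid")[0];p=pts("top",d,m["region"])
g=p[p[:,2]>.07];print(np.percentile(g,[2,50,98],axis=0))
A=np.c_[g[:,:2],np.ones(len(g))];c=np.linalg.lstsq(A,g[:,2],rcond=None)[0];print("slope along ox",c[:2]@ox[:2])
r=cv2.minAreaRect((g[:,:2]*1000).astype(np.float32));print(r,"expected lid centre",H-.068*ox)
for t in["sanding_block","masking_tape","ink_tin_red","brush_flat","solvent_jar"]:
    for q in bot.masks_of("top",t)[:1]:print(t,np.round(q["box"]))
s=bot.read_state();print(s["time"],s["tool_pos"],s["wrist_force"])
cv2.imwrite("pics/c6.png",im[100:330,180:560])
E
```

```text
time: 18.77
tool_pos: [0.5631, -0.2139, 0.2408]
tcp_rot: [0.167, 2.855, 1.171]
wrist_force: [-0.5, -0.5, 0.4]
width: 1.001
(0.77, np.int64(2644), array([0.07, 0.12, 0.23]))
[[ 0.50775325 -0.12531737  0.0850947 ]
 [ 0.58167907 -0.056882    0.08879835]
 [ 0.66224539  0.00524842  0.09233004]]
slope along ox 0.008185057201341552
((584.0599365234375, -62.299354553222656), (136.9003448486328, 162.19332885742188), 83.30474090576172) expected lid centre [ 0.58194084 -0.06452074  0.08      ]
sanding_block [249. 197. 280. 226.]
masking_tape [442. 195. 488. 235.]
ink_tin_red [277. 147. 306. 179.]
brush_flat [227. 167. 242. 256.]
solvent_jar [402. 168. 429. 193.]
19.225 [ 0.56336268 -0.21255461  0.24074343] [ 0.40893827 -0.98155203  0.48577748]
```

View pics/c6.png

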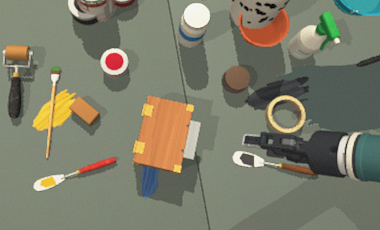

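```bash
python3 -c "
from workcell import bot
print(bot.finish_job())"
```

```text
the job is handed in; nothing more can be done
None
```

The lid is shut and the job is handed in at about 19 s of the 48 s allowed; no verdict came back.

**What I did:**
- I kept the open fingers astride the tab, with the tool tilted 45° in from the front.
- The upper finger drew the lid from 1.81 to about 1.48 rad.
- The lower finger caught the lid underneath at about 0.9 to 1.0 rad.
- I lowered it at roughly 0.25 rad/s, then 0.16 rad/s, to shut, and drew the fingers away.

**Last checks:**
- **Lid:** its top is level at 0.089 m (88 mm expected). The slope toward the hinge is 0.008, which is within depth noise.
- **Case:** the lid's centre is about 3 mm from where the starting pose puts it, so the case has not visibly moved.
- **Robot:** in the last top picture the gripper is well clear. The wrist force reads about 1 N, the same as its noise.
- **Bystanders:** the boxes of the sanding block, tape, tin and jar are within a few pixels of the first picture. The flat brush matches except that its box's left edge differs by 4 pixels. I checked the ink roller by eye only.

**Less certain:**
- **Carrying force:** while lowering it was only about 1 N, close to sensor noise. A clear reading of about 1.4 N came at about 0.3 rad.
- **Below 0.15 rad:** I did not measure the lid's angle or the force separately there.
- **Angle readings near shut:** my readout still showed 0.09 to 0.13 rad. It sees the lid's upper face, whose 8 mm thickness explains most of that.

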